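# Hang the charcoal pail on its twin hook

## Task

Put the lounge's little charcoal pail away: swing its folded bail up until it stands upright while the pail stays standing on the counter, then lift the pail and hang it by the bail's bar on the twin-hook stand, across both hooks. Leave it hanging still, clear of the counter, do not tip the charcoal out on the way, and leave the bowl, jar, saucer and tongs where they are.

Things in the scene. Friction and masses are not known exactly. Their poses are not given: they have to be found in the camera images.
- pail: Open round steel pail with dark charcoal cubes fixed inside below the rim, loose on the counter. About 0.65 kg with bail (varies). Outer diameter 88 mm at base, 96 mm at rim, 80 mm high. Origin: centre of underside; z up. Its y axis is parallel to the bail's hinge line, which crosses the pail's axis 70 mm above the underside. The folded bail sticks out on its -x side, roughly towards the robot.
- bail (a joint): Bail angle (rad): 0 = level, out to the pail's -x side; 1.57 = upright; stop at 1.75. Starts folded, 0.05 to 0.45. Steel wire loop 110 mm wide: two 6 mm legs outside the pail at y = +-55 mm, and a straight round bar 10 mm thick, 90 mm long, parallel to the hinge line, its centre line 100 mm from it. Stiff hinge (0.05 N m): it stays where it is left; about 1 N at the bar turns it.
- bail_bar (a point): Middle of the bail's bar (on its centre line), the place to grip it; y along the bar. Upright, it is 170 mm above the pail's underside.
- stand: Dark steel twin-hook stand, fixed. Origin: on the counter straight below the hook seat; z up. Two upright 9 mm rods at x = +85, y = +-30 mm on a base plate 100 x 140 x 10 mm. Each rises to 222 mm, bends to -x, slopes down to a trough (x +18 to -12 mm, rod centre 195 mm high), then up to an open tip at x = -30 mm, top 227 mm high, pointing roughly to the robot. The gap between the hooks is clear.
- hook_seat (a point): Where the middle of the hung bail's bar lies: midway between the two troughs, 204.5 mm above the counter; axes as the stand's; the bar lies along y, across both hooks. The hung pail's underside is then about 35 mm above the counter. Bring the pail in from the -x side, towards +x, bar above the tips and rim below the hooks, then lower it.
- clay_bowl: Bystander: terracotta bowl, 72 mm wide, 72 mm high, beyond the work. Origin: centre of its underside.
- jar: Bystander: amber jar, 66 mm wide, 90 mm high, at the left. Origin: centre of its underside.
- saucer: Bystander: steel saucer, 120 mm wide, 20 mm high, at the right. Origin: centre of its underside.
- tongs: Bystander: steel coal tongs lying along their x axis, 160 mm long, 36 mm wide, 8 mm high, in the middle of the counter. Origin: middle of their underside.
Things that resemble listed ones, but are neither listed nor needed, are in the scene too. Of the things that look like the pail, the largest one is meant.

How it is judged:
By the outcome, as a careful person would: the job done as asked, in the order asked, and still so for the second after the job is handed in, with the robot touching nothing.
It also fails if it takes over 72 s, if anything falls off the work surface, if the arm or the gripper's body presses on something with over 40 N, if the wrist force passes 120 N, or if a joint passes its speed limit or range.

## Robot

A 6-joint arm with a two-finger parallel gripper is mounted at the origin on the work surface. World frame = base frame: x ahead of the robot, y to its left, z up, the work surface at z = 0. Lengths are in m, angles in rad, forces in N, time in s.
With the tool pointing down it reaches from about 0.325 to 0.775 m from the base axis. Payload 5.5 kg.
Tool frame: the origin (TCP) lies at the very end of the fingers, on their centre line; the grasp point (between the pads) lies 19 mm behind it (ctrl.grip_point_offset is the z of the grasp point in the tool frame, in m); z points along the fingers, y is the direction in which the jaws open and shut (so a half turn about z gives the same grasp; the last joint's range is limited). The gripper opens to 88 mm and grips with 3 to 60 N. Pads are 20 mm wide; open, the fingers measure 115 mm over their backs; the gripper's body (75 mm by 178 mm) begins 61 mm behind the grasp point.
Start: joints at [1.118, 0.091, 1.231, -0, 1.82, -0.057], TCP at [0.231, 0.554, 0.223] pointing down, gripper open.
Joint ranges: [-2.87, 2.87], [-0.86, 2.18], [0.17, 2.46], [-1.51, 4.65], [0.06, 2.69], [-2.65, 2.65]. Speed limits (rad/s): [2.57, 2.57, 3.01, 3.14, 3.14, 3.14].

## Interface

Orientations are given as a 3x3 rotation matrix whose columns are the frame's x, y, z axes.
In Python, from bench import readout, eyes, ctrl gives the robot as it stands. The module is installed in compiled form; this text tells all that it offers.
- The arm moves only by the tool carry_out, never from a script. Its arguments are lists of equal length, an entry for each row: "travel": the shift along the world's x, y, z in m, a list of three; "yaw": the turn about the world's z in rad. A call has 1 to 8 rows; each row shifts and turns the commanded pose from where the row before left it; what a row does not reach is not made up. A row lasts 1/8 s, in which the tool goes at most 62.5 mm and 10.7 degrees, less where a joint would pass 70% of its speed; a pose out of reach is approached as far as the arm can. A call is refused whole if a number of a shift passes 0.0625 or a number of a turn 0.188, either way. A call with a gripper value outside its range is refused whole. "hand" is the gripper command: -1 is fully open, 1 is shut, values between are in proportion, set as the call begins (left out, the last holds). The fingers move at their own pace and stop on an object; "grip_force" is the grip in N (left out, the last holds). Time passes only in rows, so rows that do not move let the fingers close. It gives the time, the measured TCP pose, the force and the opening at its end, in the units of the state.
- readout.observe(): the state, without advancing time (a new reading comes with each control period).
- eyes.capture(name): name is "scene" or "side" or "wrist"; returns a dict with "image" (400x640x3 uint8, red, green, blue), "intrinsics" (3x3 intrinsics, pixels), "k1" (the pictures are not rectified: a ray, as slopes to the right and down, at radius r is drawn at 1 + k1 r^2 times it, then the intrinsics apply), "R" (3x3) and "t" (3): a world point X has camera coordinates R X + t; the wrist camera has in their place "mount" (4x4, takes a point from camera to tool coordinates, whose origin is the TCP and whose axes are the flange's). Camera axes: x right, y down, z forward; pixel columns grow to the right and rows downward; lengths in m; the calibration is good to about 2 mm. A picture is of the moment at which its call begins: read the wrist's pose just before it. There is no depth.
- ctrl.finish_job(): hands the job in, once; it reports no verdict.
The state is a dict: "t": time; "joints": joint angles; "joint_vel": joint speeds; "tau": joint torques, N m; "tcp_pos": TCP position; "tcp_rot": TCP orientation; "force": force on the tool from outside, world axes, zero at the start; "ft_torque": the same for the moment, N m; "finger_gap": finger opening in m.
Only numpy, scipy, OpenCV 4.12 (cv2) and the standard library are available. Lean on these libraries where they do the work, as an engineer would, in place of code of your own. Each camera call takes 0.05 s, during which the arm holds its last target.

## Working session

There is one attempt and no reset: what is moved stays moved. The work goes in short steps, Python scripts to look and compute and a tool call to move; the robot and the scene stay as the last step left them, time stands still between calls to the robot, and variables do not carry over. Pictures are saved under pics/ and viewed, and the job is handed in when it is done.

Besides the shell and the picture viewer there is one more tool, called after ">>>" as name(argument=value, ...), one argument or row to a line, values as JSON. carry_out: Moves the arm, as the interface text tells. Its arguments: {"type":"object","properties":{"travel":{"type":"array","items":{"type":"array","items":{"type":"number"}}},"yaw":{"type":"array","items":{"type":"number"}},"hand":{"type":"number"},"grip_force":{"type":"number"}},"required":["travel","yaw"]}

```bash
mkdir -p pics
cat > h.py <<'E'
import numpy as np,cv2
from bench import readout,eyes,ctrl
def cap(n,f):
    s=readout.observe(); c=eyes.capture(n)
    cv2.imwrite('pics/'+f+'.png',c['image'][:,:,::-1])
    if n=='wrist':
        M=np.array(c['mount']); Rt=np.array(s['tcp_rot']); R=(Rt@M[:3,:3]).T; C=Rt@M[:3,3]+np.array(s['tcp_pos']); t=-R@C
    else: R=np.array(c['R']);t=np.array(c['t'])
    np.savez('pics/'+f+'.npz',K=c['intrinsics'],k1=c['k1'],R=R,t=t)
    return c
def ray(f,u,v):
    d=np.load('pics/'+f+'.npz');K=d['K'];k=float(d['k1'])
    p=np.array([(u-K[0,2])/K[0,0],(v-K[1,2])/K[1,1]]);q=p.copy()
    for _ in range(30): q=p/(1+k*(q@q))
    C=-d['R'].T@d['t']; w=d['R'].T@np.array([q[0],q[1],1]); return C,w/np.linalg.norm(w)
def plane(f,u,v,z):
    C,w=ray(f,u,v); return C+w*(z-C[2])/w[2]
def tri(*obs):
    A=np.zeros((3,3));b=np.zeros(3);L=[]
    for o in obs:
        C,w=ray(*o);P=np.eye(3)-np.outer(w,w);A+=P;b+=P@C;L.append((C,P))
    X=np.linalg.solve(A,b); return X,[float(np.linalg.norm(P@(X-C))) for C,P in L]
def proj(f,X):
    d=np.load('pics/'+f+'.npz');K=d['K'];k=float(d['k1'])
    c=d['R']@np.array(X)+d['t'];q=c[:2]/c[2];q=q*(1+k*(q@q));return K[0,0]*q[0]+K[0,2],K[1,1]*q[1]+K[1,2]
def crop(f,u0,v0,w,h,s,o):
    i=cv2.imread('pics/'+f+'.png')[v0:v0+h,u0:u0+w];cv2.imwrite('pics/'+o+'.png',cv2.resize(i,None,fx=s,fy=s,interpolation=cv2.INTER_CUBIC))
E
python3 - <<'E'
from h import *
for n in('scene','side','wrist'):
    cap(n,n+'0'); d=np.load(f'pics/{n}0.npz'); print(n,(-d['R'].T@d['t']).round(3),d['K'].round(0).tolist(),d['k1'],d['R'][2].round(2))
s=readout.observe();print(s['t'],s['tcp_pos'],s['tcp_rot'],s['force'],s['finger_gap'],ctrl.grip_point_offset)
E
```

```text
scene [1.289 0.816 0.995] [[451.0, 0.0, 320.0], [0.0, 451.0, 199.0], [0.0, 0.0, 1.0]] -0.06455043960105825 [-0.47 -0.62 -0.63]
side [0.53  0.831 0.766] [[392.0, 0.0, 317.0], [0.0, 392.0, 202.0], [0.0, 0.0, 1.0]] 0.026259533283410533 [ 0.11 -0.79 -0.6 ]
wrist [0.156 0.585 0.382] [[310.0, 0.0, 323.0], [0.0, 310.0, 202.0], [0.0, 0.0, 1.0]] -0.06269693170543003 [ 0.27 -0.12 -0.95]
0.15 [0.23122597 0.5534074  0.22176266] [[-9.22699397e-01  3.85519653e-01 -6.47967319e-04]
 [ 3.85520192e-01  9.22698380e-01 -1.37151211e-03]
 [ 6.91335228e-05 -1.51529788e-03 -9.99998850e-01]] [ 0.26855091 -0.29592181  0.40867737] 0.08784101069817331 -0.0187
```

View pics/scene0.png

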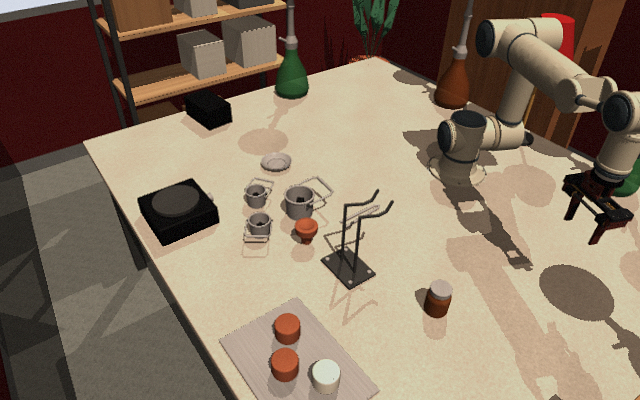

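View pics/side0.png

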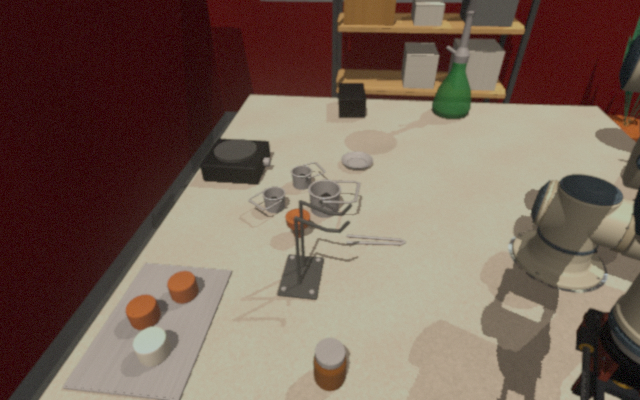

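View pics/wrist0.png

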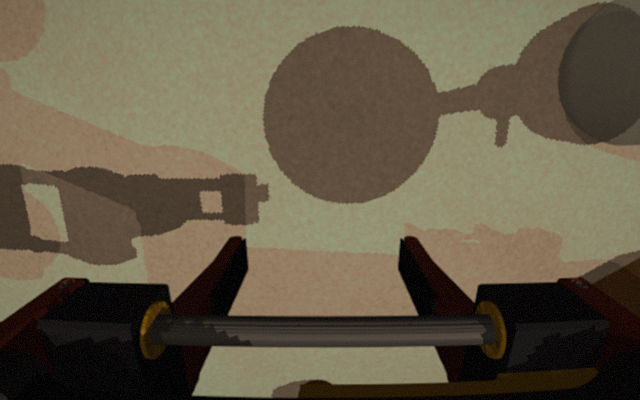

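The scene view shows the big pail at about (300,203), its bail to (325,187), the stand at (350,265) and two smaller decoy pails. I'll enlarge it.

Run:
```python
from h import *
crop('scene0',240,150,170,140,4.5,'c1'); crop('side0',240,140,180,170,4,'c2')
for n,pts in {'scene0':[(300,215),(350,268)],'side0':[(325,212),(302,280)]}.items():
    for p in pts: print(n,p,plane(n,*p,0).round(3))
```

```text
scene0 (300, 215) [ 0.645 -0.13   0.   ]
scene0 (350, 268) [0.661 0.152 0.   ]
side0 (325, 212) [ 0.635 -0.126  0.   ]
side0 (302, 280) [0.663 0.159 0.   ]
```

View pics/c1.png

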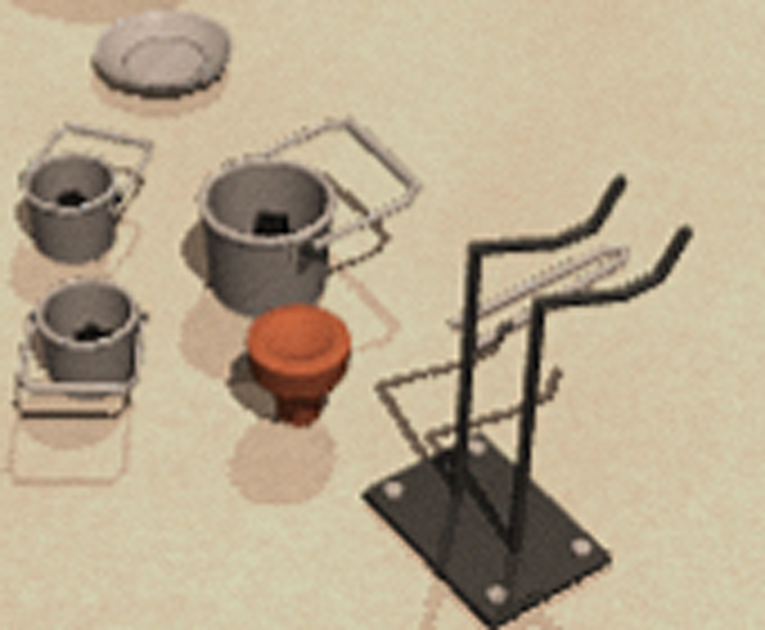

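View pics/c2.png

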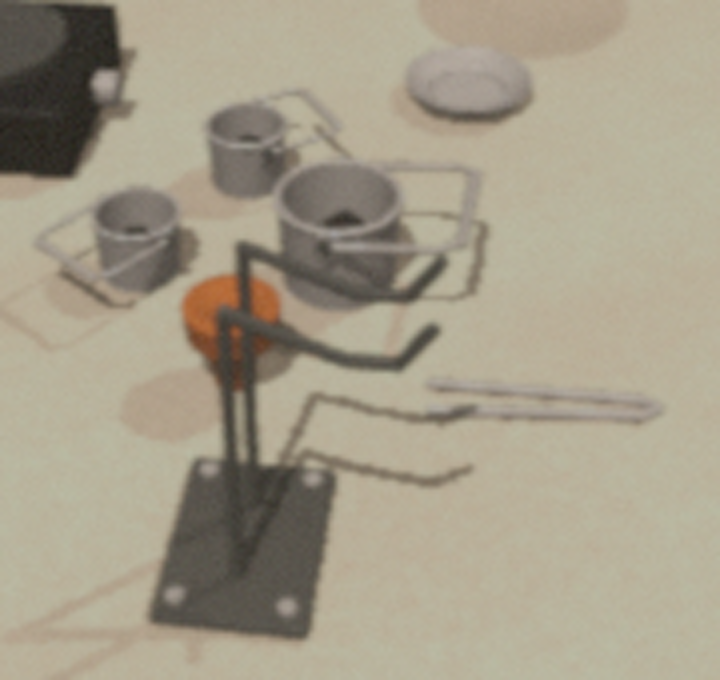

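Run:
```python
from h import *
S=lambda u,v:('scene0',240+u/4.5,150+v/4.5)
D=lambda u,v:('side0',240+u/4,140+v/4)
P={}
for n,a,b in [('barL',(417,187),(466,243)),('barR',(345,124),(477,172)),('tipL',(687,232),(434,330)),('tipR',(620,182),(441,262)),('topL',(540,300),(223,315)),('topR',(474,247),(243,246)),('trghL',(632,293),(398,363)),('trghR',(592,229),(409,296)),('rim',(267,202),(339,200)),('bowl',(298,338),(232,305)),('tongTip',(627,252),(660,408)),('tongA',(455,325),(432,384)),
 ('b1',(393,489),(210,468)),('b2',(475,445),(313,478)),('b3',(582,546),(287,606)),('b4',(497,594),(174,594))]:
    X,e=tri(S(*a),D(*b)); P[n]=X; print(n,X.round(4),np.round(e,4))
for a,b in (('barR','barL'),('tipR','tipL'),('topR','topL'),('b2','b3'),('b1','b4')):
    d=P[b]-P[a]; print(a,b,np.linalg.norm(d).round(4),'yaw of y axis',(np.arctan2(d[1],d[0])-np.pi/2).round(3))
m=(P['barL']+P['barR'])/2;d=m-P['rim'];print('bar mid',m,'pail yaw',np.arctan2(-d[1],-d[0]),np.linalg.norm(d[:2]))
d=(P['tipL']+P['tipR']-P['topL']-P['topR'])/2;print('stand yaw',np.arctan2(-d[1],-d[0]))
```

```text
barL [ 0.5385 -0.0934  0.0757] [0.0002 0.0002]
barR [ 0.5343 -0.1889  0.0741] [0.0002 0.0002]
tipL [0.5501 0.1802 0.2207] [0.0003 0.0003]
tipR [0.5499 0.1195 0.2205] [0.0002 0.0002]
topL [0.6653 0.1779 0.2207] [0.0018 0.0018]
topR [0.6646 0.1159 0.22  ] [0.0004 0.0004]
trghL [0.5712 0.1601 0.1729] [0.0035 0.0035]
trghR [0.5678 0.1172 0.1909] [0.0009 0.0009]
rim [ 0.6373 -0.1446  0.072 ] [0.001 0.001]
bowl [ 0.6995 -0.0173  0.0655] [0.0007 0.0007]
tongTip [ 0.3947 -0.0109  0.0017] [0.0014 0.0014]
tongA [ 0.556  -0.0208  0.001 ] [0.0001 0.0001]
b1 [0.699  0.0911 0.0109] [0.0002 0.0002]
b2 [0.6288 0.0914 0.0105] [0.0007 0.0007]
b3 [0.631  0.2036 0.0123] [0.0002 0.0002]
b4 [0.7016 0.2026 0.0126] [0.0001 0.0001]
barR barL 0.0956 yaw of y axis -0.044
tipR tipL 0.0606 yaw of y axis -0.004
topR topL 0.062 yaw of y axis -0.011
b2 b3 0.1122 yaw of y axis -0.02
b1 b4 0.1116 yaw of y axis -0.024
bar mid [ 0.53641037 -0.14117619  0.07493357] pail yaw -0.03409181550224714 0.10091693316894793
stand yaw -0.025307853192949446
```

>>> carry_out(
  travel=[
    [0.019,-0.0435,0.01],
    [0.019,-0.0435,0.01],
    [0.019,-0.0435,0.01],
    [0.019,-0.0435,0.01],
    [0.019,-0.0435,0.01],
    [0.019,-0.0435,0.01],
    [0.019,-0.0435,0],
    [0.019,-0.0435,0],
  ],
  yaw=[-0.15,-0.15,-0.15,-0.15,-0.15,-0.15,-0.15,-0.15],
  hand=-0.1,
)

```text
t: 1.15
tcp_pos: [0.3837, 0.2042, 0.2826]
tcp_rot: [[0.03, 1.0, 0.0], [1.0, -0.03, 0.0], [0.0, 0.0, -1.0]]
force: [0.4, -0.1, 0.2]
finger_gap: 0.0484
```

>>> carry_out(
  travel=[
    [0.019,-0.0435,0],
    [0.019,-0.0435,0],
    [0.019,-0.0435,0],
    [0.019,-0.0435,0],
    [0.019,-0.0435,-0.015],
    [0.019,-0.0435,-0.015],
    [0.019,-0.0435,-0.015],
    [0.019,-0.0435,-0.015],
  ],
  yaw=[0,0,0,0,0,0,0,0],
)

```text
t: 2.15
tcp_pos: [0.5356, -0.1439, 0.2218]
tcp_rot: [[0.025, 1.0, -0.0], [1.0, -0.025, 0.0], [0.0, -0.0, -1.0]]
force: [0.1, 0.6, 0.2]
finger_gap: 0.0487
```

>>> carry_out(
  travel=[
    [0,0,0],
    [0,0,0],
  ],
  yaw=[0,0],
)

```text
t: 2.4
tcp_pos: [0.5351, -0.142, 0.2226]
tcp_rot: [[0.025, 1.0, -0.001], [1.0, -0.025, 0.001], [0.001, -0.001, -1.0]]
force: [0.1, 0.6, -0.0]
finger_gap: 0.0481
```

Run:
```python
from h import *
cap('wrist','w1');s=readout.observe();print(s['t'],s['tcp_pos'],s['tcp_rot'],s['force'],s['finger_gap'])
print(proj('w1',[.5385,-.0934,.0757]),proj('w1',[.5343,-.1889,.0741]),proj('w1',[.637,-.1446,.08]))
```

```text
2.45 [ 0.53524792 -0.14160959  0.22320235] [[ 2.43855349e-02  9.99702489e-01  5.28170611e-04]
 [ 9.99702596e-01 -2.43856663e-02  2.43677852e-04]
 [ 2.56485147e-04  5.22071316e-04 -9.99999831e-01]] [-0.73780263 -0.50348847  0.29010439] 0.04833116197900583
(np.float64(324.5669642573373), np.float64(140.625423554836)) (np.float64(322.7321566102673), np.float64(230.49509050414616)) (np.float64(422.4786452160033), np.float64(189.83028048843985))
```

View pics/w1.png

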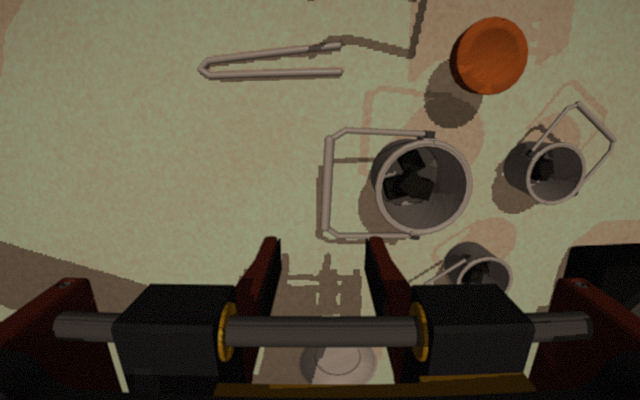

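Run:
```python
from h import *
crop('w1',300,110,190,140,4,'c3')
```

```text
(no output)
```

View pics/c3.png

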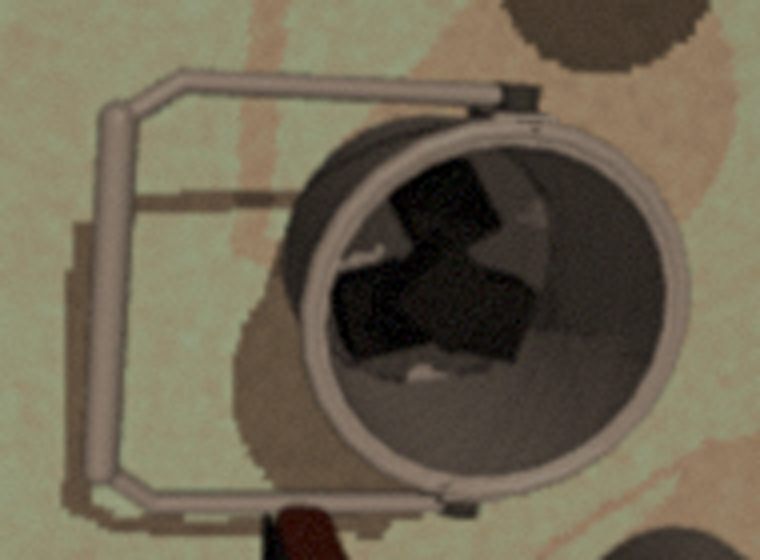

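Run:
```python
from h import *
S=lambda u,v:('scene0',240+u/4.5,150+v/4.5)
D=lambda u,v:('side0',240+u/4,140+v/4)
W=lambda u,v:('w1',300+u/4,110+v/4)
for n,a,b,c in [('L',(417,187),(466,243),(118,108)),('R',(345,124),(477,172),(100,472)),('rim',(267,202),(339,200),(496,307))]:
    for z in((.072,.078) if n!='rim' else (.08,)): print(n,z,plane(*W(*c),z).round(4))
    X,e=tri(S(*a),D(*b),W(*c));print(n,X.round(4),np.round(e,4))
print([plane(*W(*c),.07).round(4) for c in((520,98),(460,510))])
for f,g in((S,(267,202)),(D,(339,200))):print(plane(*f(*g),.08).round(4))
```

```text
L 0.072 [ 0.5435 -0.0904  0.072 ]
L 0.078 [ 0.5434 -0.0898  0.078 ]
L [ 0.541  -0.0899  0.0787] [0.0003 0.0026 0.0024]
R 0.072 [ 0.5368 -0.1869  0.072 ]
R 0.078 [ 0.5368 -0.1845  0.078 ]
R [ 0.5358 -0.1858  0.0762] [0.0006 0.0016 0.0012]
rim 0.08 [ 0.6383 -0.1414  0.08  ]
rim [ 0.6386 -0.1426  0.0741] [0.0009 0.002  0.0016]
[array([ 0.6442, -0.0901,  0.07  ]), array([ 0.6358, -0.2017,  0.07  ])]
[ 0.6421 -0.1377  0.08  ]
[ 0.6362 -0.1318  0.08  ]
```

>>> carry_out(
  travel=[
    [0.001,0.0003,-0.02],
    [0.001,0.0003,-0.025],
    [0.001,0.0003,-0.025],
    [0.001,0.0003,-0.025],
    [0,0,-0.025],
    [0,0,-0.025],
    [0,0,-0.02],
    [0,0,0],
  ],
  yaw=[-0.01,-0.01,-0.01,-0.01,0,0,0,0],
)

```text
t: 3.45
tcp_pos: [0.538, -0.1402, 0.0553]
tcp_rot: [[0.064, 0.998, -0.004], [0.998, -0.064, 0.001], [0.001, -0.004, -1.0]]
force: [-0.5, -0.3, 0.9]
finger_gap: 0.0482
```

Run:
```python
from h import *
cap('wrist','w2');cap('side','s2');s=readout.observe();print(s['t'],s['tcp_pos'],s['force'],s['finger_gap'])
crop('s2',240,90,180,150,4,'c4')
```

```text
3.55 [ 0.5395653  -0.14098567  0.05817182] [ 0.2104736  -1.00129077  0.04574608] 0.04831767397226702
```

View pics/w2.png

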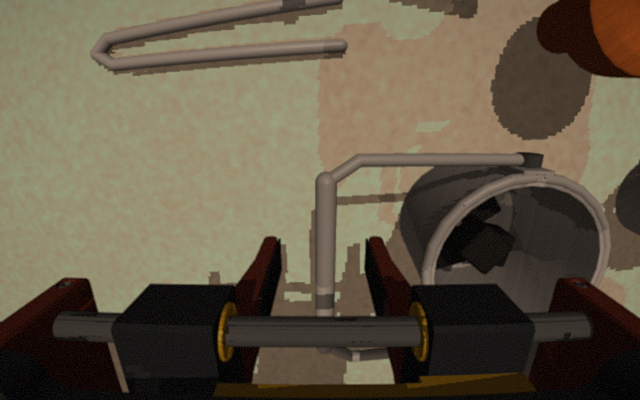

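View pics/c4.png

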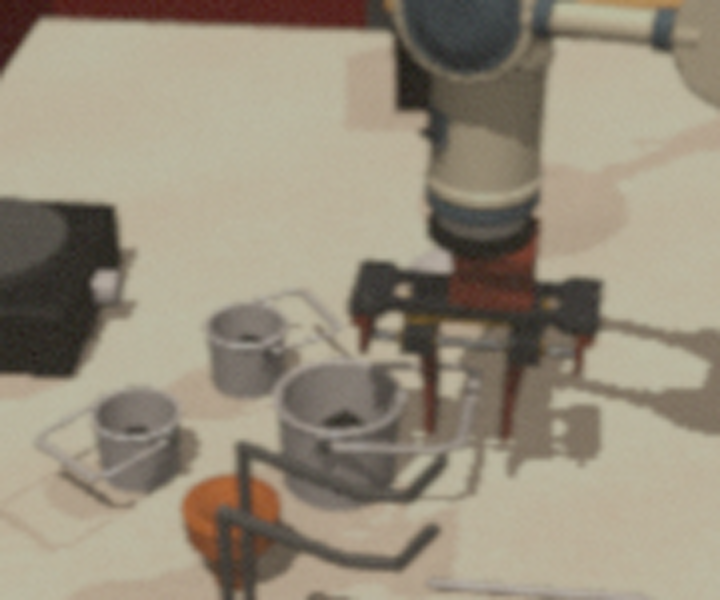

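The bar (wrist x≈325) lies midway between the fingers and parallel to the pads, so I'm closing gently.

>>> carry_out(
  travel=[
    [0,0,0],
    [0,0,0],
    [0,0,0],
    [0,0,0],
    [0,0,0],
    [0,0,0],
  ],
  yaw=[0,0,0,0,0,0],
  hand=1,
  grip_force=8,
)

```text
t: 4.3
tcp_pos: [0.539, -0.1412, 0.0575]
tcp_rot: [[0.065, 0.998, -0.001], [0.998, -0.065, 0.0], [-0.0, -0.001, -1.0]]
force: [-1.9, -0.2, -0.7]
finger_gap: 0.0096
```

Run:
```python
from h import *
s=readout.observe();print(s['t'],s['tcp_pos'],s['force'],s['finger_gap'])
import numpy as np
th=np.linspace(.055,1.57,9);x=-.1*np.cos(th);z=.1*np.sin(th)
print(np.c_[np.diff(x),np.diff(x)*-.06,np.diff(z)].round(4).tolist())
```

```text
4.3 [ 0.53902774 -0.14120843  0.05750382] [-1.8879096  -0.19539519 -0.73081481] 0.009642979173418944
[[0.0028, -0.0002, 0.0187], [0.0063, -0.0004, 0.0178], [0.0095, -0.0006, 0.0163], [0.0124, -0.0007, 0.0142], [0.0149, -0.0009, 0.0116], [0.0168, -0.001, 0.0086], [0.0181, -0.0011, 0.0053], [0.0188, -0.0011, 0.0018]]
```

>>> carry_out(
  travel=[
    [0.001,-0.0001,0.0094],
    [0.0018,-0.0001,0.0093],
    [0.0028,-0.0002,0.009],
    [0.0035,-0.0002,0.0088],
    [0.0044,-0.0003,0.0083],
    [0.0051,-0.0003,0.008],
    [0.0058,-0.0003,0.0073],
    [0.0066,-0.0004,0.0069],
  ],
  yaw=[0,0,0,0,0,0,0,0],
)

```text
t: 5.3
tcp_pos: [0.5705, -0.1432, 0.125]
tcp_rot: [[0.065, 0.998, -0.001], [0.998, -0.065, -0.0], [-0.0, -0.001, -1.0]]
force: [0.7, -0.8, -2.7]
finger_gap: 0.0094
```

>>> carry_out(
  travel=[
    [0,0,0],
    [0,0,0],
  ],
  yaw=[0,0],
)

```text
t: 5.55
tcp_pos: [0.5703, -0.1431, 0.1249]
tcp_rot: [[0.065, 0.998, 0.0], [0.998, -0.065, -0.0], [-0.0, 0.0, -1.0]]
force: [0.3, -0.0, -0.7]
finger_gap: 0.0095
```

Run:
```python
from h import *
cap('side','s3');cap('scene','a3');s=readout.observe();print(s['t'],s['tcp_pos'],s['force'],s['finger_gap'])
crop('s3',240,90,180,150,4,'c5')
```

```text
5.65 [ 0.5702222  -0.14314729  0.12484414] [-1.12681964 -0.24641812  1.52711086] 0.009795807467397702
```

View pics/c5.png

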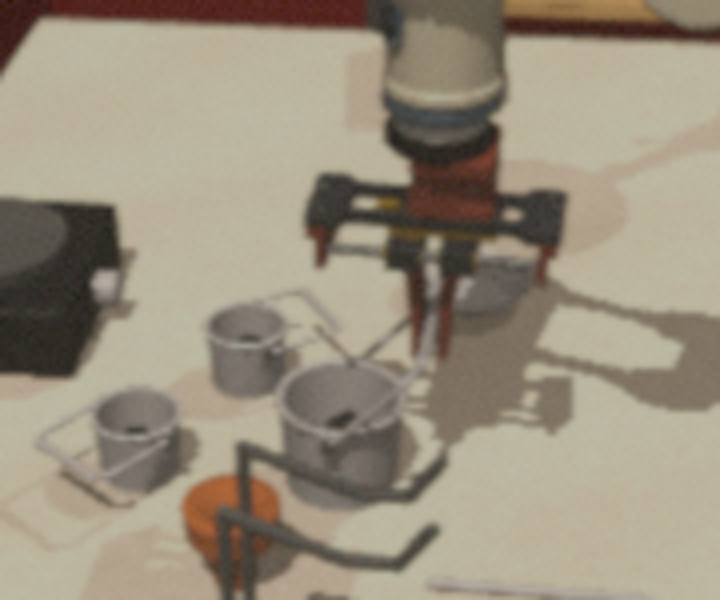

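The bail is half up with low forces, and the pail still stands in place. I'm continuing the arc.

>>> carry_out(
  travel=[
    [0.0072,-0.0004,0.0061],
    [0.0077,-0.0005,0.0055],
    [0.0082,-0.0005,0.0047],
    [0.0086,-0.0005,0.0039],
    [0.0089,-0.0005,0.0031],
    [0.0092,-0.0006,0.0022],
    [0.0094,-0.0006,0.0013],
    [0.0094,-0.0006,0.0005],
  ],
  yaw=[0,0,0,0,0,0,0,0],
)

```text
t: 6.65
tcp_pos: [0.6396, -0.1473, 0.1517]
tcp_rot: [[0.065, 0.998, -0.0], [0.998, -0.065, 0.0], [0.0, -0.0, -1.0]]
force: [-1.7, -2.2, 0.4]
finger_gap: 0.0097
```

>>> carry_out(
  travel=[
    [0,0,0],
    [0,0,0],
  ],
  yaw=[0,0],
)

```text
t: 6.9
tcp_pos: [0.6391, -0.1472, 0.1518]
tcp_rot: [[0.065, 0.998, 0.0], [0.998, -0.065, 0.0], [0.0, 0.0, -1.0]]
force: [0.8, 0.4, 1.0]
finger_gap: 0.0094
```

Run:
```python
from h import *
cap('side','s4');cap('scene','a4');cap('wrist','w4');s=readout.observe();print(s['t'],s['tcp_pos'],s['force'],s['finger_gap'])
crop('s4',240,90,180,150,4,'c6');crop('a4',240,90,160,150,4,'c7')
```

```text
7.05 [ 0.63880594 -0.14717655  0.15177137] [ 0.8167297  -1.01293858 -0.26631468] 0.009564858940283421
```

View pics/c6.png

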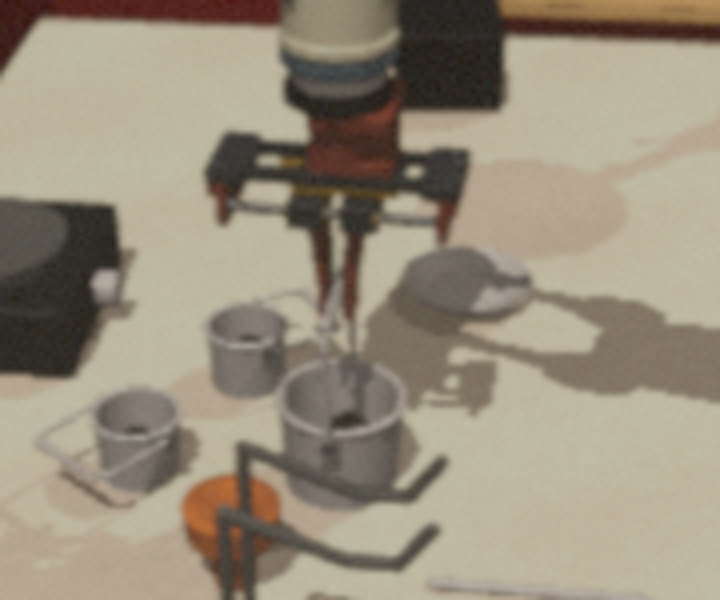

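View pics/c7.png

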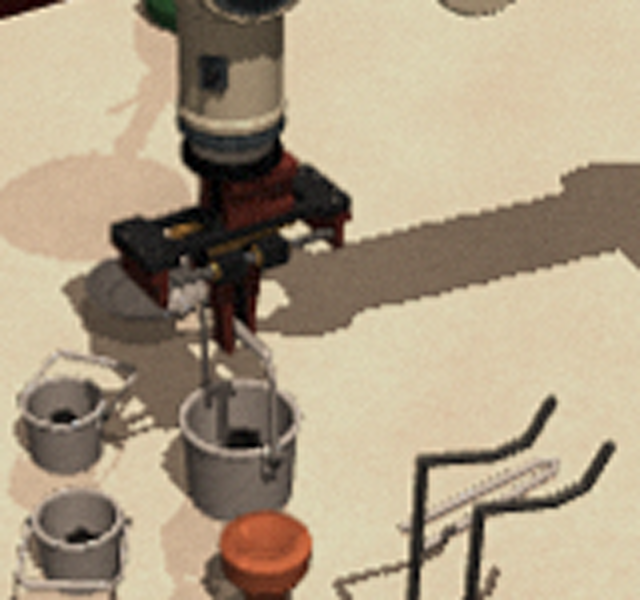

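View pics/w4.png

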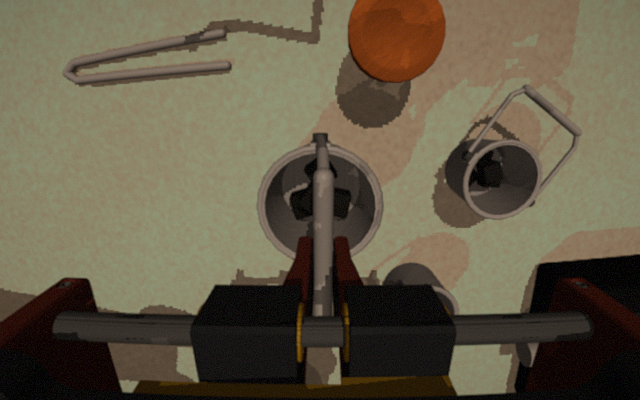

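Upright: in the wrist view the bar (x≈322) lies over the hinge pin (321,138). I'm gripping firmly and lifting.

>>> carry_out(
  travel=[
    [0,0,0],
    [0,0,0],
    [0,0,0.003],
    [0,0,0.008],
    [0,0,0.012],
    [0,0,0.012],
    [0,0,0.012],
    [0,0,0.008],
  ],
  yaw=[0,0,0,0,0,0,0,0],
  grip_force=40,
)

```text
t: 8.05
tcp_pos: [0.6392, -0.1474, 0.2084]
tcp_rot: [[0.065, 0.998, 0.001], [0.998, -0.065, -0.0], [-0.0, 0.001, -1.0]]
force: [-0.2, 0.2, -5.6]
finger_gap: 0.0087
```

>>> carry_out(
  travel=[
    [0,0,0.01],
    [0,0,0.012],
    [0,0,0.012],
    [0,0,0.008],
    [0,0,0.003],
    [0,0,0],
    [0,0,0],
    [0,0,0],
  ],
  yaw=[0,0,0,0,0,0,0,0],
)

```text
t: 9.05
tcp_pos: [0.6388, -0.1472, 0.2513]
tcp_rot: [[0.065, 0.998, -0.001], [0.998, -0.065, 0.0], [0.0, -0.001, -1.0]]
force: [-0.6, 0.1, -6.1]
finger_gap: 0.009
```

Run:
```python
from h import *
cap('side','s5');s=readout.observe();print(s['t'],s['tcp_pos'],s['force'],s['finger_gap'])
crop('s5',240,60,180,150,4,'c8')
```

```text
9.1 [ 0.63881646 -0.14726601  0.25143407] [-0.30089769  0.13888359 -6.46192522] 0.009093248350697214
```

View pics/c8.png

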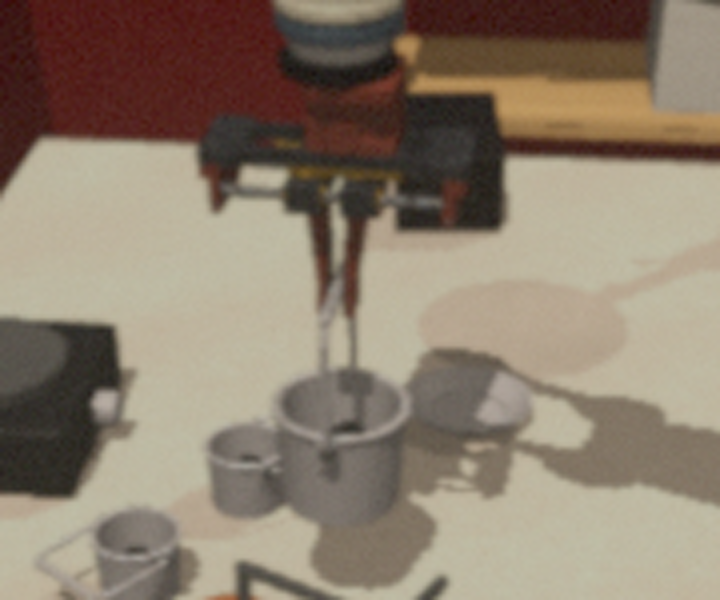

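>>> carry_out(
  travel=[
    [-0.01,0,0],
    [-0.02,0,0],
    [-0.03,0,0],
    [-0.034,0,0],
    [-0.034,0,0],
    [-0.03,0,0],
    [-0.02,0,0],
    [-0.008,0,0],
  ],
  yaw=[0,0,0.01,0.01,0.01,0.01,0.005,0],
)

```text
t: 10.1
tcp_pos: [0.4517, -0.1472, 0.2526]
tcp_rot: [[0.021, 1.0, 0.001], [1.0, -0.021, -0.001], [-0.001, 0.001, -1.0]]
force: [-0.4, 0.2, -5.3]
finger_gap: 0.0092
```

>>> carry_out(
  travel=[
    [0,0.01,0],
    [0,0.02,0],
    [0,0.03,0],
    [0,0.03,0],
    [0,0.03,0],
    [0,0.03,0],
    [0,0.03,0],
    [0,0.03,0],
  ],
  yaw=[0,0,0,0,0,0,0,0],
)

```text
t: 11.1
tcp_pos: [0.4532, 0.0647, 0.2517]
tcp_rot: [[0.019, 1.0, -0.0], [1.0, -0.019, 0.001], [0.001, -0.0, -1.0]]
force: [-0.1, 0.1, -5.7]
finger_gap: 0.009
```

>>> carry_out(
  travel=[
    [0,0.03,0],
    [0,0.025,0],
    [0,0.018,0],
    [0,0.01,0],
    [0,0.005,0],
    [0,0,0],
    [0,0,0],
    [0,0,0],
  ],
  yaw=[0,0,0,0,0,0,0,0],
)

```text
t: 12.1
tcp_pos: [0.453, 0.1503, 0.252]
tcp_rot: [[0.021, 1.0, 0.0], [1.0, -0.021, -0.0], [-0.0, 0.0, -1.0]]
force: [1.1, -0.6, -6.1]
finger_gap: 0.0089
```

Run:
```python
from h import *
cap('side','s6');cap('scene','a6');cap('wrist','w6');s=readout.observe();print(s['t'],s['tcp_pos'],s['tcp_rot'][0],s['force'],s['finger_gap'])
crop('s6',250,90,190,150,4,'c9');crop('a6',300,130,180,150,4,'c10');crop('w6',250,50,300,200,2.6,'c11')
```

```text
12.25 [0.45297075 0.15045208 0.25199032] [2.05589535e-02 9.99788635e-01 1.24211448e-04] [-0.80292342  0.45519128 -6.63488628] 0.0091259609103632
```

View pics/c9.png

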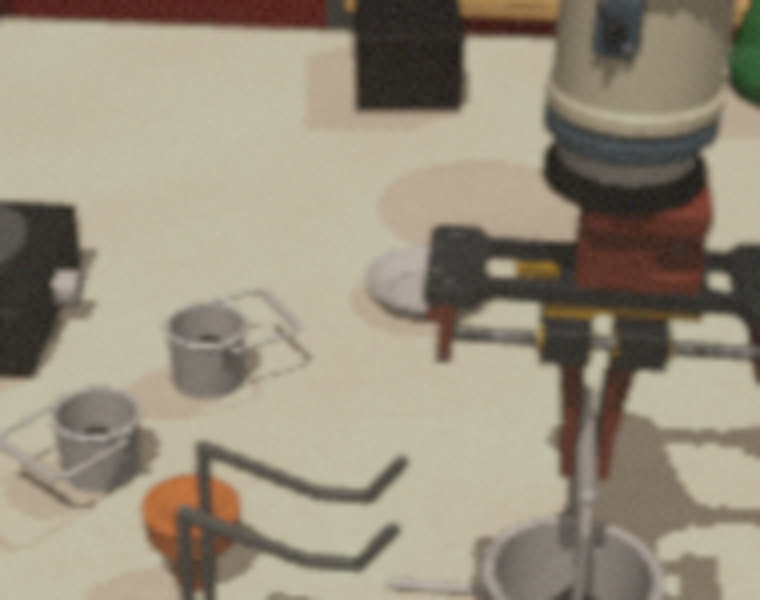

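View pics/c10.png

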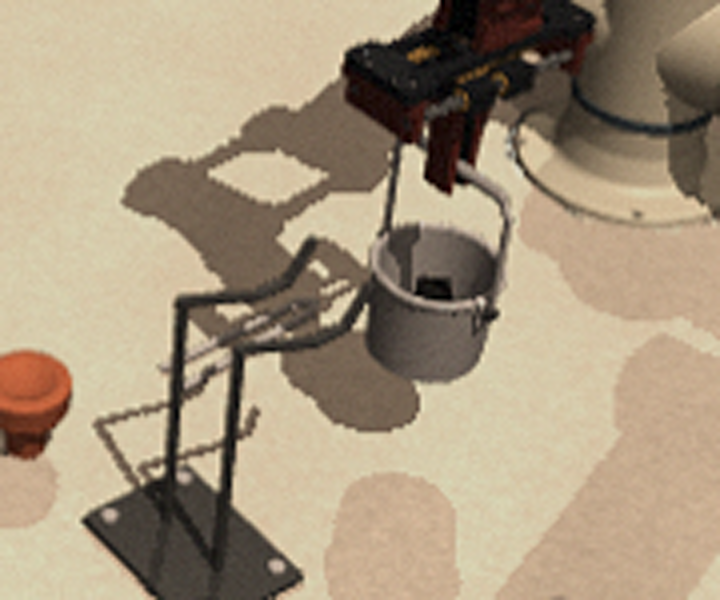

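View pics/w6.png

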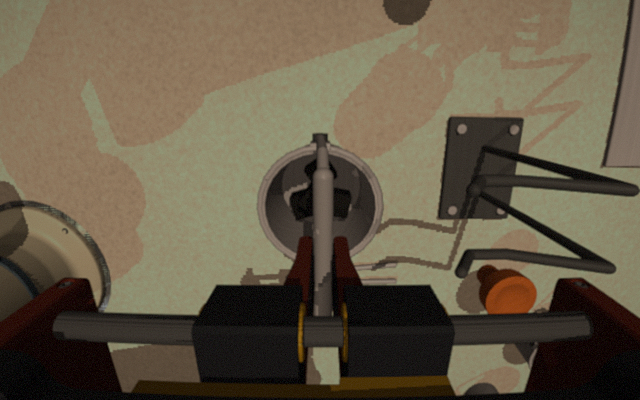

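Run:
```python
from h import *
for p in((474,185),(463,268),):print(plane('w6',*p,.221).round(4))
for p in((634,189),(611,266)):print(plane('w6',*p,.222).round(4))
S=lambda u,v:('scene0',240+u/4.5,150+v/4.5)
D=lambda u,v:('side0',240+u/4,140+v/4)
print(tri(S(687,232),D(434,330),('w6',474,185)),tri(S(620,182),D(441,262),('w6',463,268)))
for p in((460,129),(514,129),(502,213),(451,211)):print(plane('w6',*p,.011).round(4))
print([plane('w6',324,v,.2707).round(4) for v in(170,320)])
```

```text
[0.5518 0.1814 0.221 ]
[0.5517 0.1212 0.221 ]
[0.6675 0.1772 0.222 ]
[0.666  0.1183 0.222 ]
(array([0.55085396, 0.18142312, 0.22188506]), [0.0005854292136452449, 0.0007983051197752687, 0.0005380256572086689]) (array([0.5507728 , 0.12118236, 0.22183194]), [0.0006896347550661315, 0.0008989348908790049, 0.0006914832699850122])
[0.6308 0.2011 0.011 ]
[0.7031 0.2008 0.011 ]
[0.7037 0.0853 0.011 ]
[0.6298 0.0899 0.011 ]
[array([0.455 , 0.203 , 0.2707]), array([0.4534, 0.1195, 0.2707])]
```

Run:
```python
from h import *
crop('w6',240,110,160,150,4,'c12')
```

```text
(no output)
```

View pics/c12.png

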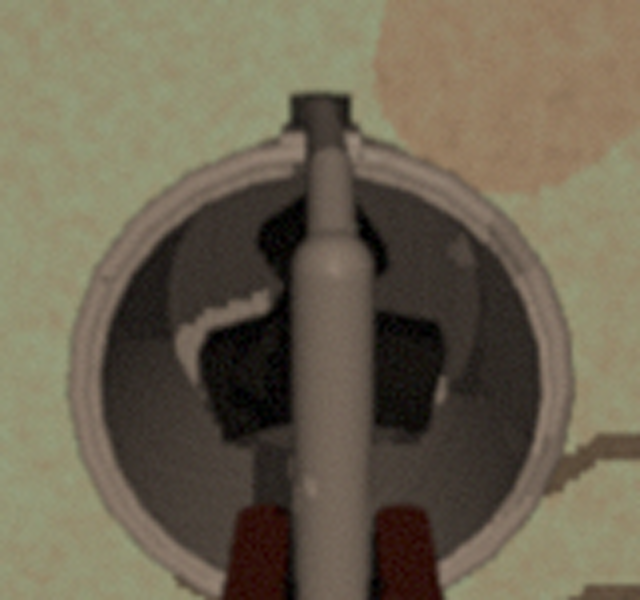

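Run:
```python
from h import *
print(plane('w6',240+321/4,110+388/4,.1807),plane('w6',320,144.5,.1807),plane('w6',322,168,.2707),plane('w6',320,136,.1707))
```

```text
[0.45151523 0.15535761 0.1807    ] [0.4524455  0.20416372 0.1807    ] [0.45405494 0.20395326 0.2707    ] [0.45249129 0.20947731 0.1707    ]
```

>>> carry_out(
  travel=[
    [0,-0.001,-0.006],
    [0,-0.002,-0.008],
    [0.004,-0.002,-0.006],
    [0.012,0,-0.002],
    [0.014,0,0],
    [0.016,0,0],
    [0.016,0,0],
    [0.016,0,0],
  ],
  yaw=[0,0,0,0,0,0,0,0],
)

```text
t: 13.25
tcp_pos: [0.5325, 0.1457, 0.2298]
tcp_rot: [[0.02, 1.0, 0.0], [1.0, -0.02, 0.0], [0.0, 0.0, -1.0]]
force: [-0.6, 1.0, -5.6]
finger_gap: 0.0092
```

>>> carry_out(
  travel=[
    [0.016,0,0],
    [0.014,0,0],
    [0.01,0,0],
    [0.006,0,0],
    [0.004,0,0],
    [0,0,0],
    [0,0,0],
    [0,0,0],
  ],
  yaw=[0,0,0,0,0,0,0,0],
)

```text
t: 14.25
tcp_pos: [0.5807, 0.1458, 0.2301]
tcp_rot: [[0.02, 1.0, 0.0], [1.0, -0.02, 0.0], [0.0, 0.0, -1.0]]
force: [-0.8, 0.7, -6.0]
finger_gap: 0.0088
```

Run:
```python
from h import *
cap('side','s7');cap('scene','a7');cap('wrist','w7');s=readout.observe();print(s['t'],s['tcp_pos'],s['tcp_rot'][0],s['force'],s['finger_gap'])
crop('s7',240,110,190,150,4,'c13');crop('a7',280,130,180,150,4,'c14')
```

```text
14.4 [0.58080989 0.1457526  0.23006169] [1.98718466e-02 9.99802520e-01 1.77505314e-04] [ 0.47329954 -0.80830808 -6.13557838] 0.008903902963314815
```

View pics/c13.png

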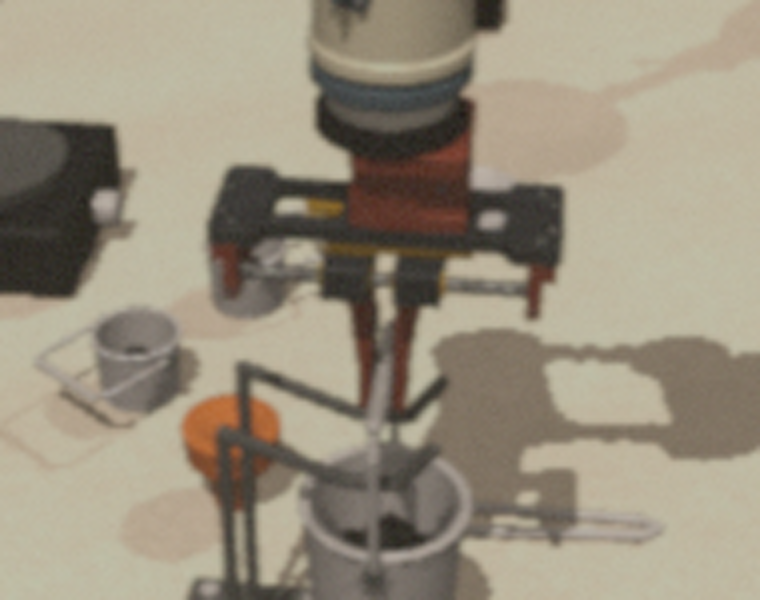

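View pics/c14.png

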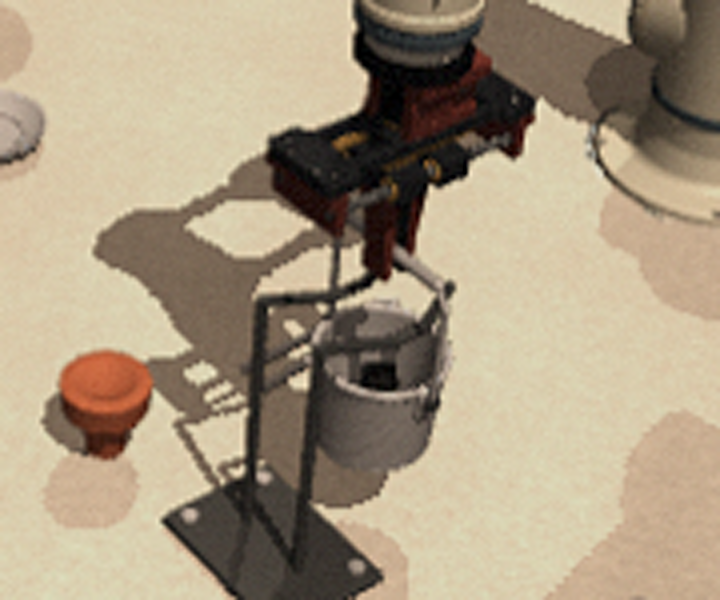

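View pics/w7.png

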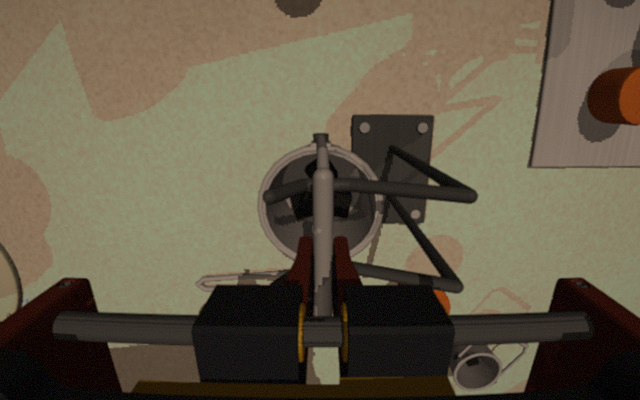

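The bar is above both troughs, with the pail below the hooks and the near tip at (268,194). Lowering.

>>> carry_out(
  travel=[
    [0,0,-0.005],
    [0,0,-0.008],
    [0,0,-0.008],
    [0,0,-0.008],
    [0,0,-0.005],
    [0,0,-0.003],
    [0,0,-0.002],
    [0,0,0],
  ],
  yaw=[0,0,0,0,0,0,0,0],
)

```text
t: 15.4
tcp_pos: [0.581, 0.1457, 0.191]
tcp_rot: [[0.02, 1.0, 0.0], [1.0, -0.02, 0.0], [0.0, 0.0, -1.0]]
force: [-0.1, 0.1, -5.8]
finger_gap: 0.0092
```

>>> carry_out(
  travel=[
    [0,0,-0.0015],
    [0,0,-0.0015],
    [0,0,0],
    [0,0,0],
  ],
  yaw=[0,0,0,0],
)

```text
t: 15.9
tcp_pos: [0.5809, 0.1457, 0.1879]
tcp_rot: [[0.02, 1.0, -0.0], [1.0, -0.02, -0.0], [-0.0, -0.0, -1.0]]
force: [-0.2, 0.0, -7.3]
finger_gap: 0.0089
```

>>> carry_out(
  travel=[
    [0,0,-0.001],
    [0,0,-0.001],
    [0,0,0],
    [0,0,0],
  ],
  yaw=[0,0,0,0],
)

```text
t: 16.4
tcp_pos: [0.581, 0.1457, 0.1861]
tcp_rot: [[0.02, 1.0, 0.0], [1.0, -0.02, 0.0], [0.0, 0.0, -1.0]]
force: [-0.1, 0.1, -5.5]
finger_gap: 0.0088
```

>>> carry_out(
  travel=[
    [0,0,-0.001],
    [0,0,0],
    [0,0,0],
  ],
  yaw=[0,0,0],
)

```text
t: 16.77
tcp_pos: [0.5811, 0.1457, 0.1858]
tcp_rot: [[0.02, 1.0, 0.001], [1.0, -0.02, 0.0], [0.0, 0.001, -1.0]]
force: [-1.3, -0.8, 0.1]
finger_gap: 0.0091
```

The force has gone to about zero, so the hooks carry the weight with the bar at ≈0.2045. I'll ease the grip, look, then open.

>>> carry_out(
  travel=[
    [0,0,0],
    [0,0,0],
    [0,0,0],
  ],
  yaw=[0,0,0],
  grip_force=4,
)

```text
t: 17.15
tcp_pos: [0.5815, 0.1457, 0.1857]
tcp_rot: [[0.02, 1.0, 0.002], [1.0, -0.02, 0.0], [0.0, 0.002, -1.0]]
force: [1.7, 0.1, 3.4]
finger_gap: 0.0097
```

Run:
```python
from h import *
cap('side','s8');cap('wrist','w8');s=readout.observe();print(s['t'],s['tcp_pos'],s['force'],s['finger_gap'])
crop('s8',240,110,190,150,4,'c15')
```

```text
17.25 [0.58148792 0.14577139 0.18566735] [2.09444697 0.00809528 2.94836422] 0.00969654910477749
```

View pics/c15.png

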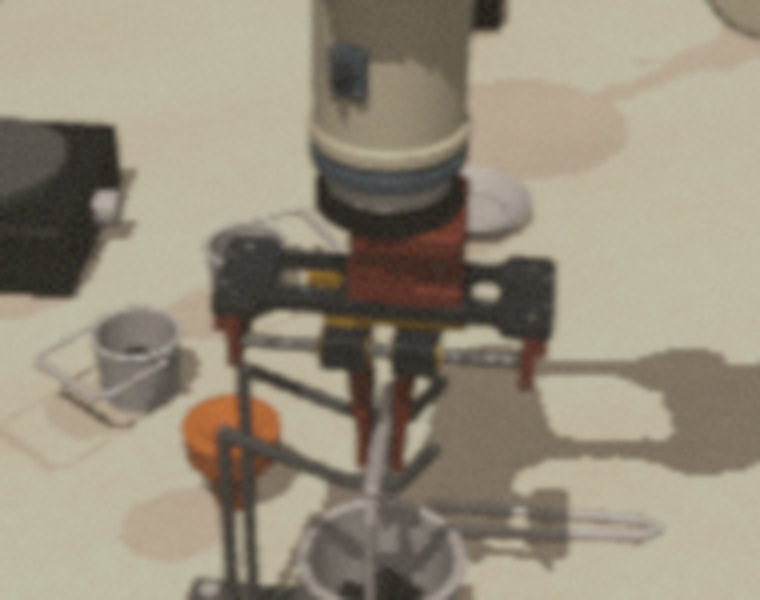

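View pics/w8.png

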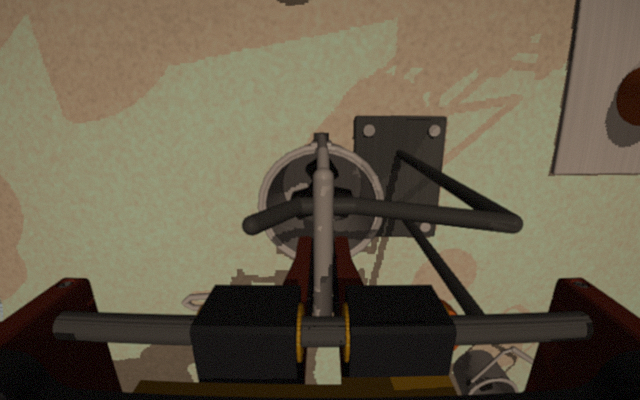

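The bar crosses both hooks in the troughs. Opening.

>>> carry_out(
  travel=[
    [0,0,0],
    [0,0,0],
    [0,0,0],
    [0,0,0],
    [0,0,0],
    [0,0,0],
  ],
  yaw=[0,0,0,0,0,0],
  hand=0.3,
)

```text
t: 18.0
tcp_pos: [0.5809, 0.1457, 0.1849]
tcp_rot: [[0.02, 1.0, -0.0], [1.0, -0.02, -0.0], [-0.0, -0.0, -1.0]]
force: [-0.6, -0.4, 0.1]
finger_gap: 0.0309
```

Run:
```python
from h import *
cap('wrist','w9');s=readout.observe();print(s['t'],s['tcp_pos'],s['force'],s['finger_gap'])
```

```text
18.05 [0.58093841 0.1457169  0.18493017] [-0.01741579 -0.46713257  1.25530651] 0.03082661368636334
```

View pics/w9.png

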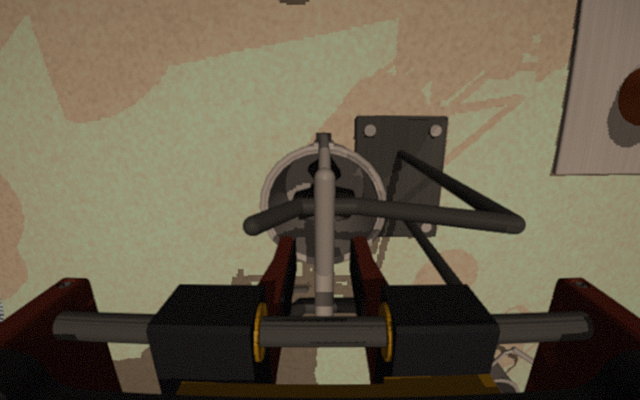

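The fingers are clear on both sides and the bar stays at x≈325. Withdrawing straight up.

>>> carry_out(
  travel=[
    [0,0,0.006],
    [0,0,0.012],
    [0,0,0.02],
    [0,0,0.025],
    [0,0,0.025],
    [0,0,0.025],
    [0,0,0.025],
    [0,0,0.01],
  ],
  yaw=[0,0,0,0,0,0,0,0],
)

```text
t: 19.05
tcp_pos: [0.5812, 0.1458, 0.3358]
tcp_rot: [[0.02, 1.0, 0.004], [1.0, -0.02, 0.001], [0.001, 0.004, -1.0]]
force: [0.2, 0.5, -0.1]
finger_gap: 0.0305
```

>>> carry_out(
  travel=[
    [-0.03,0,0],
    [-0.03,0,0],
    [-0.03,0,0],
    [-0.03,0,0],
    [0,0,0],
    [0,0,0],
    [0,0,0],
    [0,0,0],
  ],
  yaw=[0,0,0,0,0,0,0,0],
)

```text
t: 20.05
tcp_pos: [0.4615, 0.1457, 0.3323]
tcp_rot: [[0.02, 1.0, -0.001], [1.0, -0.02, -0.0], [-0.0, -0.001, -1.0]]
force: [-0.5, -0.5, -0.2]
finger_gap: 0.0307
```

Run:
```python
from h import *
a=cap('side','s10');cap('scene','a10');s=readout.observe();print(s['t'],s['tcp_pos'],s['force'])
crop('s10',230,130,200,150,4,'c16');crop('a10',270,150,180,150,4,'c17')
```

```text
20.15 [0.46132213 0.14567751 0.3325545 ] [ 0.35892295 -0.49298404  0.46614002]
```

View pics/c16.png

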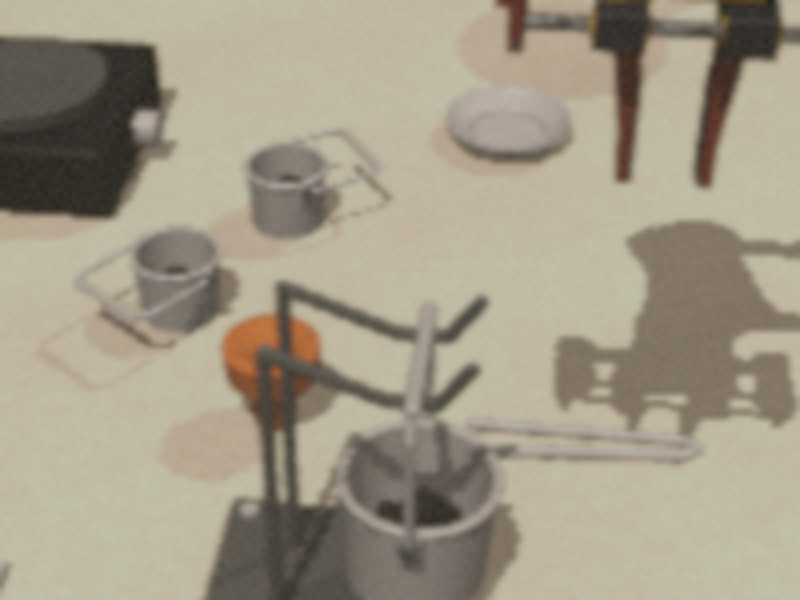

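View pics/c17.png

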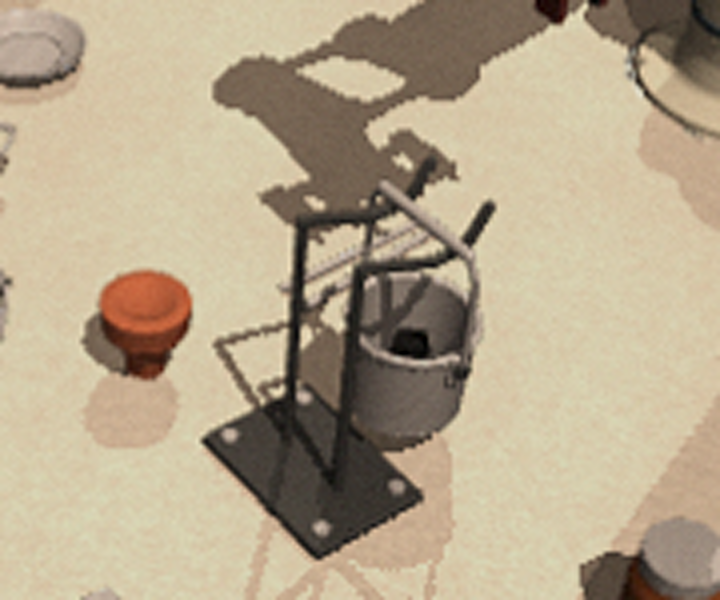

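View pics/a10.png

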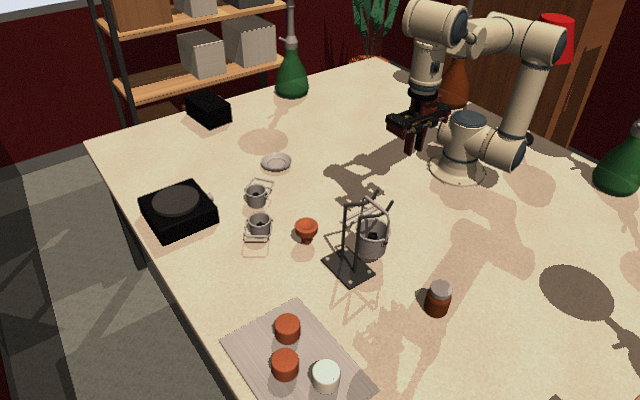

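The pail hangs across both hooks, upright and clear of the counter. Next I'll check that it is still, then where the bar sits and whether the bystanders moved.

>>> carry_out(
  travel=[
    [0,0,0],
    [0,0,0],
    [0,0,0],
    [0,0,0],
    [0,0,0],
    [0,0,0],
    [0,0,0],
    [0,0,0],
  ],
  yaw=[0,0,0,0,0,0,0,0],
)

```text
t: 21.15
tcp_pos: [0.4609, 0.1457, 0.3329]
tcp_rot: [[0.02, 1.0, -0.0], [1.0, -0.02, 0.0], [0.0, -0.0, -1.0]]
force: [0.4, 0.3, -0.2]
finger_gap: 0.0305
```

Run:
```python
from h import *
cap('side','s11');cap('scene','a11')
I=lambda f:cv2.GaussianBlur(cv2.imread('pics/'+f+'.png'),(5,5),0).astype(float)
d=np.abs(I('s11')-I('s10')).max(2);e=np.abs(I('a11')-I('a10')).max(2)
print('still',d[170:320,290:390].max(),d.max(),e[190:270,340:400].max(),e.max())
S=lambda u,v:('a10',270+u/4,150+v/4); D=lambda u,v:('s10',230+u/4,130+v/4)
L=tri(S(470,250),D(415,405));R=tri(S(386,190),D(428,308));print(L,R,(L[0]+R[0])/2)
d0=np.abs(I('a11')-I('a10')*0-I('scene0')).max(2)
for n,(u,v) in dict(bowl=(307,230),jar=(438,299),saucer=(276,161),p2=(257,195),p3=(260,226)).items(): print(n,d0[v-10:v+10,u-10:u+10].max(),d0[v-10:v+10,u-10:u+10].mean().round(1))
```

```text
still 13.0 31.0 18.0 35.0
(array([0.58035273, 0.19436094, 0.20566904]), [0.000723611184361777, 0.0007236111843617984]) (array([0.58109908, 0.10886015, 0.20394431]), [0.0009392963649677211, 0.0009392963649676238]) [0.58072591 0.15161054 0.20480667]
bowl 61.0 4.6
jar 32.0 8.5
saucer 8.0 4.9
p2 7.0 3.6
p3 6.0 3.3
```

```bash
python3 -c "
from bench import ctrl
print(ctrl.finish_job())"
```

```text
the job is handed in; nothing more can be done
None
```

The pail now hangs by its bail bar across both hooks of the stand, and I have handed the job in at about 21 s. I swung the bail upright with the pail still standing on the counter. Then I lifted the pail, brought it in from the robot side, lowered it onto the hooks, let go and backed the arm off.

**Seat:** my last two-view measurement puts the middle of the bar at (0.581, 0.152, 0.205). The hook seat was measured at about (0.581, 0.150), with a stated height of 0.2045.

**Clearance and stillness:** the pail hangs upright and clear of the counter in both views. Pictures about 1 s apart showed only noise-level differences around it. The force readings on the release and retreat moves were near zero.

**Charcoal and bystanders:** the charcoal still shows in the pail. The saucer and tongs are in their original pixels. The bowl and jar look unmoved, but comparing them with the first picture showed small local differences (61 and 32 grey levels at most). I put those down to shadow and edges and did not check further.

**Disagreements:** the first estimate of the pail's yaw, from the fixed cameras, was about 0.03 rad off the wrist view, so I corrected it before gripping. I had also gripped the bar about 5 mm off its middle, and I allowed for that when hanging it.

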